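# Hang the pill organiser on its twin pins and lock it

## Task

Hang the blue pill organiser on the two upright steel pins of the medicine drawer unit, both pins through its two holes, feeling for the pins gently and never forcing it, until it sits flat and fully down on the bracket arms. Then turn the brass key on top of the unit all the way to its closed stop, so that its blade lies over the organiser's plate, let go of it and leave everything else on the counter where it stands.

Things in the scene. Friction and masses are not known exactly. Their poses are not given: they have to be found in the camera images.
- unit: white medicine drawer unit, fixed, 140 (x) x 220 (y) x 150 (z) mm; origin: centre of its underside; its front (drawer) looks along its -x. A dark steel bracket is clamped in a slot along the top of the front: two level arms 14 mm wide, 140 mm apart between centres, tops level with the unit's top, an upright steel pin on each. The bracket does not budge below 35 N
- slot_mid (a point): middle of the bracket's slot, at arm-top height, 116 mm in front of the unit's centre, with the unit's axes. The pins (18 mm tall, 9 mm thick, top 3 mm tapering to an 8 mm tip) stand 140 mm apart on the line through it along its y, but the bracket is clamped off centre: the mid-point of the pins lies up to 14 mm to either side along y (0 in x). This is not measured: see it or feel for it
- organiser: blue pill organiser, 0.13 to 0.25 kg, standing upright; origin: centre of its underside, z up. A plate 60 (x) x 170 (y) x 6 mm, underside 50 mm up, has two 11 mm through holes, 70 mm either side of its middle along y. Below its middle a box 52 (x) x 54 (y) x 50 mm, which goes between the arms. The same after a half turn; may hang either way round
- organiser_grip (a point): centre of the organiser's white upright grip fin, 12 (x) x 40 (y) x 45 (z) mm, on top of the plate; 28.5 mm above the plate's underside, 78.5 mm above the foot; organiser's axes
- organiser_plate (a point): middle of the underside of the organiser's plate, organiser's axes. It rests on the arms' tops when hung. Pin tips that miss the holes stop it 18 mm above the arms; a hole edge on a pin's taper stops it lower and is pushed sideways, towards where the hole centres on the pin. Keep the force of organiser on unit below 35 N
- key (a joint): turn of the brass key, rad: 0 = open (blade along the unit's +y, clear of the organiser), 1.57 = closed stop (blade along the unit's -x, over the plate, 4 mm above it when that is fully down); grows counter-clockwise from above; starts at 0 to 0.3; friction 0.06 N m, stays where left
- key_grip (a point): centre of the key's upright brass bow, 8 mm thick (its x), 30 mm wide (its y), 28 mm tall, on the upright turning axis, 42 mm above the unit's top, 30 mm in front of the unit's centre, 86 mm behind the pin line. The blade lies along its +y, 14 mm wide, reaching 70 mm from the axis, its upper face 27 mm below this point
- cup_mid (a point): white ceramic toothbrush cup, 72 mm across, 95 mm tall, standing; point on its axis 47 mm up; to be left alone
- tweezer_case_mid (a point): steel tweezer case 28 x 110 x 16 mm lying flat (long along its y); its centre; to be left alone
- roll_on_mid (a point): amber glass roll-on bottle with black cap, 32 mm across, 80 mm tall, standing; point half-way up; to be left alone
- jade_roller_mid (a point): green jade face roller lying flat, about 155 mm long (along its y), 28 mm high; middle of its length, 14 mm up; to be left alone
- cream_jar_mid (a point): glass cream jar, 56 mm across, 50 mm tall; point half-way up; to be left alone
Not all that is in view belongs to the job. Leave any green or turquoise look-alike of the organiser alone.

How it is judged:
By the outcome, as a careful person would: the job done as asked, in the order asked, and still so for the second after the job is handed in, with the robot touching nothing.
It also fails if it takes over 72 s, if anything falls off the work surface, if the arm or the gripper's body presses on something with over 40 N, if the wrist force passes 120 N, or if a joint passes its speed limit or range.

## Robot

A 6-joint arm with a two-finger parallel gripper is mounted at the origin on the work surface. World frame = base frame: x ahead of the robot, y to its left, z up, the work surface at z = 0. Lengths are in mm, angles in rad, forces in N, time in s.
With the tool pointing down it reaches from about 350 to 775 mm from the base axis. Payload 7.3 kg.
Tool frame: the origin (TCP) lies at the very end of the fingers, on their centre line; the grasp point (between the pads) lies 19 mm behind it; x points along the fingers, z is the direction in which the jaws open and shut, and the axes are right-handed (so a half turn about x gives the same grasp; the last joint's range is limited). The gripper opens to 92 mm and grips with 3 to 60 N. Pads are 19 mm wide; open, the fingers measure 130 mm over their backs; the gripper's body (75 mm by 190 mm) begins 47 mm behind the grasp point.
Start: joints at [-1.471, 0.342, 1.524, -0, 1.275, -0.146], TCP at [127.771, -509.234, 226.741] pointing down, gripper open.
Joint ranges: [-2.53, 2.53], [-0.77, 2.02], [0.04, 2.7], [-1, 4.14], [0.28, 2.66], [-3.11, 3.11]. Speed limits (rad/s): [2.57, 2.57, 3.14, 3.14, 3.14, 3.14].

## Interface

Orientations are given as [roll, pitch, yaw] about the fixed x, y, z axes, in that order (R = Rz(yaw) Ry(pitch) Rx(roll)).
In Python, from plant import * gives the robot as it stands.
- The arm moves only by the tool carry_out, never from a script. Its argument "rows" is a list of rows, each a list of 4 numbers: the shift along the world's x, y, z in mm, then the turn about the world's z in degrees. In form: [[x, y, z, twist], ...]. A call has 1 to 20 rows; each row is the pose to reach, as a shift and turn from the pose measured when the call began; what a row does not reach only later rows make up. A row lasts 1/12 s, in which the tool goes at most 41.7 mm and 7.16 degrees, less where a joint would pass 70% of its speed; a pose out of reach is approached as far as the arm can. A call with a gripper value outside its range is refused whole. "hand" is the finger opening in mm, from 0 to 91.8, set as the call begins (left out, the last holds). The fingers move at their own pace and stop on an object; the grip force is fixed at half the most. Time passes only in rows, so rows that repeat a pose let the fingers close. It gives the time, the measured TCP pose, the force and the opening at its end, in the units of the state.
- get_obs(): the state, without advancing time (a new reading comes with each control period).
- capture(name): name is "scene" or "top"; returns the picture (480x640x3 uint8, red, green, blue); there is no depth.
- camera_info(name): a dict with "camera_matrix" (3x3 intrinsics, pixels), "pose" (4x4, takes a point from camera to world coordinates). Camera axes: x right, y down, z forward; pixel columns grow to the right and rows downward; lengths in mm; the calibration is good to about 2 mm. A picture is of the moment at which its call begins. camera_info takes no time and is no camera call.
- close_job(): hands the job in, once; it reports no verdict.
The state is a dict: "time": time; "joint_positions": joint angles; "dq": joint speeds; "tau": joint torques, N m; "tool_pos": TCP position; "tcp_rot": TCP orientation; "contact_force": force on the tool from outside, world axes, zero at the start; "moment": the same for the moment, N m; "grip_width": finger opening in mm.
Only numpy, scipy, OpenCV 4.12 (cv2) and the standard library are available. Lean on these libraries where they do the work, as an engineer would, in place of code of your own. Each camera call takes 0.05 s, during which the arm holds its last target. There are 200 camera calls.

## Working session

There is one attempt and no reset: what is moved stays moved. The work goes in short steps, Python scripts to look and compute and a tool call to move; the robot and the scene stay as the last step left them, time stands still between calls to the robot, and variables do not carry over. Pictures are saved under pics/ and viewed, about 8 in all and at most 12, crops included, and the job is handed in when it is done.

Besides the shell and the picture viewer there is one more tool, called after "Request:" by a JSON object that holds its "fn" and its "kwargs", one argument or row to a line. carry_out: Moves the arm, as the interface text tells. Its arguments: {"type":"object","properties":{"rows":{"type":"array"},"hand":{"type":"number"}},"required":["rows"]}

```bash
mkdir -p pics && ls && python3 - <<'E'
from plant import *
import cv2
for n in("scene","top"):
    cv2.imwrite(f"pics/{n}0.png",cv2.cvtColor(capture(n),cv2.COLOR_RGB2BGR))
    c=camera_info(n);print(n,c["camera_matrix"],c["pose"])
print(get_obs())
E
```

```text
pics
scene [[527.91914973   0.         316.68176531]
 [  0.         527.91914973 242.22342062]
 [  0.           0.           1.        ]] [[ 5.18844668e-01  5.77500109e-01 -6.30312489e-01  1.16676225e+03]
 [ 8.54699497e-01 -3.35770443e-01  3.95912844e-01 -3.86573649e+02]
 [ 1.69994068e-02 -7.44145036e-01 -6.67801757e-01  8.63603517e+02]
 [ 0.00000000e+00  0.00000000e+00  0.00000000e+00  1.00000000e+00]]
top [[571.4397142    0.         315.25760058]
 [  0.         571.4397142  242.2415172 ]
 [  0.           0.           1.        ]] [[-1.73381087e-02 -9.96332314e-01  8.37932602e-02  3.69016482e+02]
 [-9.99849188e-01  1.73605515e-02 -4.60842971e-04  3.05484411e+01]
 [-9.95544463e-04 -8.37886134e-02 -9.96483054e-01  1.25872471e+03]
 [ 0.00000000e+00  0.00000000e+00  0.00000000e+00  1.00000000e+00]]
{'time': 0.1, 'joint_positions': array([-1.47099534e+00,  3.42656500e-01,  1.52490747e+00,  1.80206949e-05,
        1.27539123e+00, -1.46008194e-01]), 'dq': array([-0.00061511, -0.00068454, -0.00270085,  0.00133723, -0.00060275,
        0.0012211 ]), 'tau': array([ 1.00365542e-03, -4.32003629e+01, -2.44695854e+01,  7.18398532e-02,
        5.25768392e-02, -4.71233557e-05]), 'tool_pos': array([ 127.74137484, -508.85783171,  226.11755741]), 'tcp_rot': array([2.9829375 , 1.56943367, 1.6579451 ]), 'contact_force': array([-0.35064884,  0.50089975,  0.04194089]), 'moment': array([0.0455745 , 0.05203778, 0.0189757 ]), 'grip_width': 91.64998651633111}
```

View pics/scene0.png

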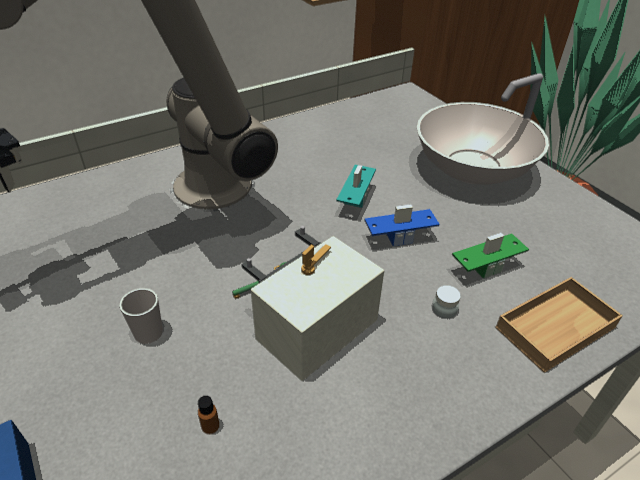

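View pics/top0.png

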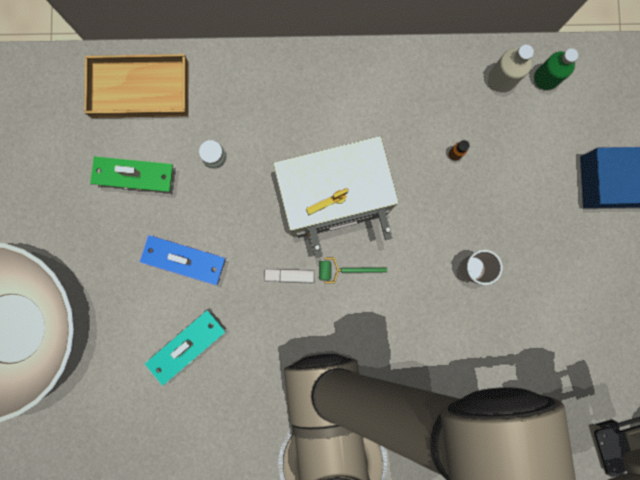

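The scene view shows the blue organiser near (402,222), the unit at (318,300) and the key at (312,258). In the top view they are at (183,259), (335,185) and (330,201). The pins are near (317,247) and (388,237) in the top view. The tweezer case (289,275) and the roller (353,269) lie just in front of them. Next I'll enlarge the areas that matter.

```bash
cat > h.py <<'E'
from plant import *
import numpy as np, cv2
def ray(n,uv):
    c=camera_info(n);K=c["camera_matrix"];P=np.array(c["pose"])
    d=P[:3,:3]@np.linalg.inv(K)@np.array([uv[0],uv[1],1.]);return P[:3,3],d/np.linalg.norm(d)
def onz(n,uv,z):
    o,d=ray(n,uv);return o+d*(z-o[2])/d[2]
def tri(a,b):
    (o1,d1),(o2,d2)=ray("top",a),ray("scene",b)
    s=np.linalg.lstsq(np.c_[d1,-d2],o2-o1,rcond=None)[0]
    p,q=o1+s[0]*d1,o2+s[1]*d2;return (p+q)/2,np.linalg.norm(p-q)
def proj(n,p):
    c=camera_info(n);P=np.linalg.inv(np.array(c["pose"]));v=c["camera_matrix"]@(P[:3,:3]@np.array(p)+P[:3,3]);return v[:2]/v[2]
def blobs(n,lo,hi,box,img=None):
    """centroids of HSV blobs inside box x0,y0,x1,y1"""
    im=capture(n) if img is None else img
    x0,y0,x1,y1=box;m=cv2.inRange(cv2.cvtColor(im,cv2.COLOR_RGB2HSV)[y0:y1,x0:x1],lo,hi)
    k,l,s,c=cv2.connectedComponentsWithStats(m)
    return [(s[i,4],c[i]+[x0,y0],cv2.minAreaRect(np.argwhere(l==i)[:,::-1].astype(np.float32))) for i in range(1,k) if s[i,4]>5]
E
python3 - <<'E'
import cv2,numpy as np
t=cv2.imread("pics/top0.png");s=cv2.imread("pics/scene0.png")
f=lambda i,x,y,w,h,k:cv2.resize(i[y:y+h,x:x+w],None,fx=k,fy=k,interpolation=cv2.INTER_CUBIC)
a=f(t,268,130,133,150,3);b=f(s,228,220,133,90,3)
c=f(s,358,195,90,60,3);d=f(t,135,230,100,60,3)
o=np.zeros((600,800,3),np.uint8)
o[:450,:399]=a;o[:270,401:800]=b;o[272:452,401:671]=c;o[420:600,500:800]=d
cv2.imwrite("pics/c1.png",o)
E
```

```text
(no output)
```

View pics/c1.png

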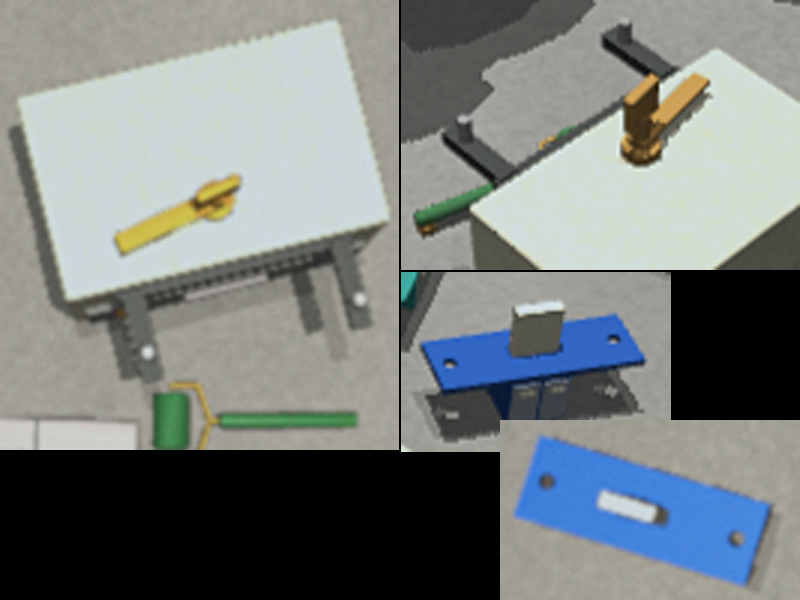

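```bash
python3 - <<'E'
from h import *
T=lambda x,y:((x+.5)/3-.5+268,(y+.5)/3-.5+130)
S=lambda x,y:((x-400.5)/3-.5+228,(y+.5)/3-.5+220)
S2=lambda x,y:((x-400.5)/3-.5+358,(y-271.5)/3-.5+195)
T2=lambda x,y:((x-499.5)/3-.5+135,(y-419.5)/3-.5+230)
P={'pinL':(T(148,350),S(626,22)),'pinR':(T(360,298),S(464,121)),'holeL':(T2(547,481),S2(614,339)),'holeR':(T2(737,538),S2(450,364)),
'fin top':(T2(627,503),S2(540,310)),'bow top':(T(219,189),S(643,88)),'blade tip':(T(121,244),S(703,82)),'cornerFR':(T(387,213),S(475,208)),'cornerFL':(T(70,297),None),'cornerBL':(T(21,100),None),'cornerBR':(T(337,22),None),'hub':(T(217,204),None)}
R={}
for k,(a,b) in P.items():
    R[k],e=tri(a,b) if b else (onz("top",a,150),0)
    print(k,np.round(R[k],1),round(e,1), np.round(onz("top",a,{'p':168,'h':56,'f':101,'b':220 if k[1]=='o' else 165,'c':150}.get(k[0],168)),1))
for n,a in(("top",T),):
    c=[onz("top",P[k][0],150) for k in('cornerFL','cornerBL','cornerBR','cornerFR')];print("centre",np.mean(c,0))
    for i,j in((0,3),(1,2),(0,1),(3,2)): d=c[j]-c[i];print(np.linalg.norm(d),np.degrees(np.arctan2(d[1],d[0])))
d=R['pinL']-R['pinR'];print("pins",np.linalg.norm(d),np.degrees(np.arctan2(d[1],d[0]))-90,(R['pinL']+R['pinR'])/2)
d=R['holeL']-R['holeR'];print("org",np.linalg.norm(d),np.degrees(np.arctan2(d[1],d[0]))-90,(R['holeL']+R['holeR'])/2)
E
```

```text
pinL [453.1  26.9 165. ] 0.2 [452.8  26.8 168. ]
pinR [ 484.2 -110.   163.5] 0.2 [ 483.8 -109.3  168. ]
holeL [459.9 379.1  52.5] 0.4 [459.8 378.3  56. ]
holeR [417.5 245.4  51.4] 0.4 [417.4 244.7  56. ]
fin top [440.5 311.7  95.8] 1.4 [440.5 311.  101. ]
bow top [550.4 -18.3 202.2] 1.7 [546.9 -18.2 220. ]
blade tip [523.3  44.  157.2] 2.0 [521.7  43.  165. ]
cornerFR [ 541.5 -131.4  147.3] 0.4 [ 541.2 -130.8  150. ]
cornerFL [489.6  76.9 150. ] 0 [489.6  76.9 150. ]
cornerBL [620.3 107.3 150. ] 0 [620.3 107.3 150. ]
cornerBR [ 668.8 -101.6  150. ] 0 [ 668.8 -101.6  150. ]
hub [549.1 -20.  150. ] 0 [564.3 -24.3  56. ]
centre [579.98780784 -12.05939073 150.        ]
214.01268683714716 -76.06638772572322
214.43845553758888 -76.91619319027551
134.12877296062564 13.092504944895675
130.9553748158419 12.89613347839277
pins 140.41941221550414 12.814168471265404 [468.65698706 -41.54725893 164.28762886]
org 140.34626426512503 -17.619183425108147 [438.70001322 312.24040584  51.92048978]
```

Request:
{"fn": "carry_out", "kwargs": {
  "rows": [
    [15,10,25,2],
    [45,30,45,5],
    [75,50,65,8],
    [105,70,80,11],
    [135,90,95,14],
    [165,110,105,17],
    [195,130,110,20],
    [225,150,110,23],
    [255,172,110,26],
    [278,203,110,29],
    [292,238,110,32],
    [305,274,110,35],
    [318,311,110,38],
    [331,347,110,41],
    [344,384,110,44],
    [356,420,110,47],
    [367,457,110,50],
    [374,495,110,53],
    [377,533,110,56],
    [373,571,110,58]
  ],
  "hand": 50
}}

```text
time: 1.77
tool_pos: [501.1, 64.0, 335.3]
tcp_rot: [-3.131, 1.569, 2.842]
contact_force: [0.7, 0.5, -0.2]
grip_width: 50.0
```

Request:
{"fn": "carry_out", "kwargs": {
  "rows": [
    [-9,36,0,0],
    [-18,72,-10,0],
    [-27,108,-20,0],
    [-36,144,-35,0],
    [-45,180,-55,0],
    [-54,213,-75,0],
    [-60,237,-100,0],
    [-62.5,247.5,-130,0.2],
    [-62.5,247.5,-165,0.2],
    [-62.5,247.5,-195,0.2],
    [-62.5,247.5,-215,0.2],
    [-62.5,247.5,-217,0.2],
    [-62.5,247.5,-217,0.2]
  ]
}}

```text
time: 2.85
tool_pos: [437.9, 311.2, 117.3]
tcp_rot: [-2.688, 1.566, -2.995]
contact_force: [0.1, 1.0, -0.2]
grip_width: 50.2
```

```bash
python3 - <<'E'
from h import *
o=get_obs();print(o['tool_pos'],o['contact_force'])
t=capture("top");s=capture("scene")
for n,i in(("top",t),("scene",s)): print(n,proj(n,o['tool_pos']))
f=lambda i,x,y,w,h,k:cv2.resize(i[y:y+h,x:x+w],None,fx=k,fy=k,interpolation=cv2.INTER_CUBIC)
cv2.imwrite("pics/c2.png",cv2.cvtColor(np.hstack([f(t,120,180,130,150,3),f(s,340,140,130,150,3)]),cv2.COLOR_RGB2BGR))
E
```

```text
[437.93320282 311.20546626 117.32322229] [ 0.09835321  1.00484512 -0.19075266]
top [174.93977894 258.1618089 ]
scene [404.61976122 199.50633371]
```

View pics/c2.png

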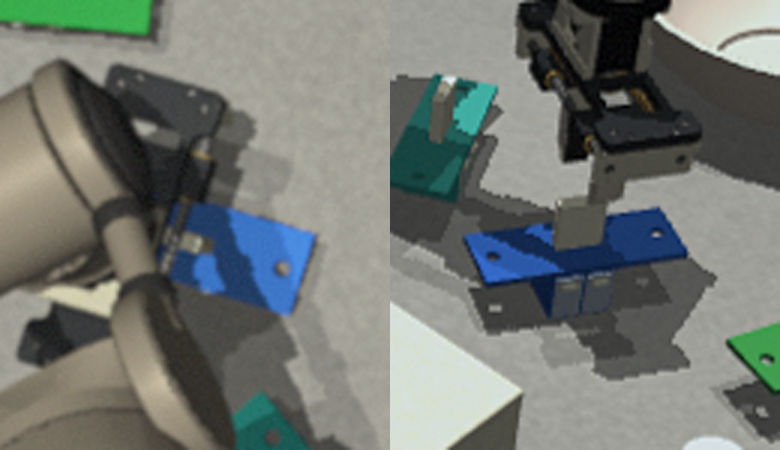

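The fingers straddle the fin: in the crop it is at about (580,220), directly under the jaws. I'll go down and grip.

Request:
{"fn": "carry_out", "kwargs": {
  "rows": [
    [1,0.3,-20,0],
    [1,0.3,-40,0],
    [1,0.3,-50,0],
    [1,0.3,-54,0],
    [1,0.3,-54,0]
  ]
}}

```text
time: 3.37
tool_pos: [440.6, 312.2, 65.9]
tcp_rot: [2.047, 1.569, 1.74]
contact_force: [-0.4, 0.4, -0.1]
grip_width: 49.9
```

Request:
{"fn": "carry_out", "kwargs": {
  "rows": [
    [0,0,0,0],
    [0,0,0,0],
    [0,0,0,0],
    [0,0,0,0],
    [0,0,0,0],
    [0,0,0,0],
    [0,0,0,0],
    [0,0,0,0]
  ],
  "hand": 0
}}

```text
time: 4.03
tool_pos: [440.6, 312.2, 65.9]
tcp_rot: [2.121, 1.569, 1.814]
contact_force: [-0.1, 0.1, 1.0]
grip_width: 11.9
```

Request:
{"fn": "carry_out", "kwargs": {
  "rows": [
    [0,0,8,0],
    [0,0,25,0],
    [0,0,50,0],
    [0,0,80,0],
    [0,0,110,0],
    [0,0,140,0],
    [0,0,170,0],
    [0,0,190,0],
    [0,0,200,0],
    [0,0,200,0],
    [0,0,200,0]
  ]
}}

```text
time: 4.95
tool_pos: [440.2, 312.0, 265.3]
tcp_rot: [2.646, 1.569, 2.339]
contact_force: [0.5, 0.1, -1.7]
grip_width: 11.9
```

Request:
{"fn": "carry_out", "kwargs": {
  "rows": [
    [1,-10,0,1],
    [3,-35,0,4],
    [6,-65,0,7],
    [9,-95,0,10],
    [11,-125,0,13],
    [13,-155,0,16],
    [15,-185,0,19],
    [17,-215,0,22],
    [19,-245,0,25],
    [21,-275,0,27],
    [24,-305,0,29],
    [26,-330,0,30],
    [27.5,-345,0,30.4],
    [27.5,-353,0,30.4],
    [27.5,-353,0,30.4],
    [27.5,-353,0,30.4]
  ]
}}

```text
time: 6.28
tool_pos: [467.2, -40.5, 264.2]
tcp_rot: [2.522, 1.567, 2.745]
contact_force: [0.6, 1.0, -1.2]
grip_width: 11.6
```

```bash
python3 - <<'E'
from h import *
o=get_obs();print(o['time'],o['tool_pos'],o['tcp_rot'],o['contact_force'],o['grip_width'])
t=capture("top");s=capture("scene")
cv2.imwrite("pics/top3.png",cv2.cvtColor(t,cv2.COLOR_RGB2BGR));cv2.imwrite("pics/scene3.png",cv2.cvtColor(s,cv2.COLOR_RGB2BGR))
f=lambda i,x,y,w,h,k:cv2.resize(i[y:y+h,x:x+w],None,fx=k,fy=k,interpolation=cv2.INTER_CUBIC)
cv2.imwrite("pics/c3.png",cv2.cvtColor(np.hstack([f(t,270,170,133,150,3),f(s,215,170,133,150,3)]),cv2.COLOR_RGB2BGR))
E
```

```text
6.2833 [467.20304815 -40.53204709 264.20628801] [2.52197191 1.56668589 2.74482893] [ 0.63462588  0.99052038 -1.21180957] 11.629117480883412
```

View pics/c3.png

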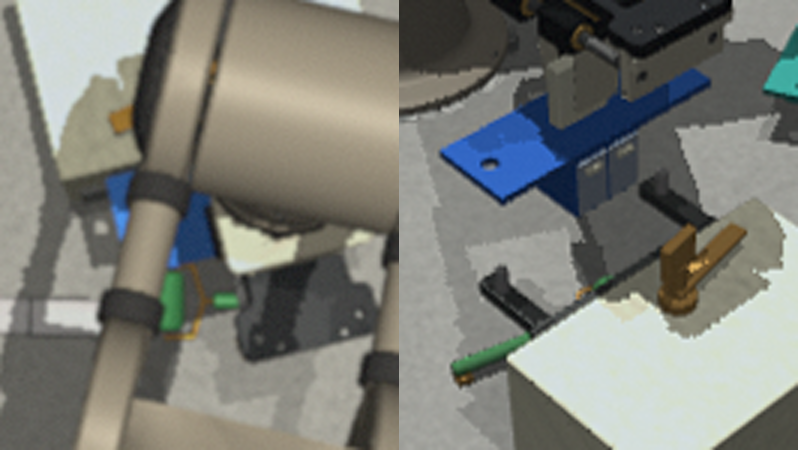

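The scene crop shows the organiser over the bracket with its right hole at crop (490,162), about pixel (245,224). The gripper hides the other hole, and the arm blocks the top view. I'll compare the hole with the pins in the scene camera alone, so its bias cancels.

```bash
python3 - <<'E'
from h import *
s0=cv2.cvtColor(cv2.imread("pics/scene0.png"),cv2.COLOR_BGR2RGB);s3=cv2.cvtColor(cv2.imread("pics/scene3.png"),cv2.COLOR_BGR2RGB)
def hole(im,uv,r=7):
    x,y=int(uv[0]),int(uv[1]);m=255-cv2.inRange(cv2.cvtColor(im,cv2.COLOR_RGB2HSV)[y-r:y+r+1,x-r:x+r+1],(105,120,0),(130,255,255))
    k,l,st,c=cv2.connectedComponentsWithStats(m);i=min(range(1,k),key=lambda i:np.hypot(*(c[i]-r)));return c[i]+[x-r,y-r],st[i,4]
for nm,im,uv,z in(("h0L",s0,(429,217),56),("h0R",s0,(374,226),56),("h3R",s3,(245,224),264.2-15.9+6)):
    u,a=hole(im,uv);print(nm,np.round(u,1),a,np.round(onz("scene",u,z),1))
# pins: brighter tip; both tips in scene
for nm,u in(("pinL",((626-400.5)/3-.5+228,22.5/3-.5+220)),("pinR",((464-400.5)/3-.5+228,121.5/3-.5+220))):
    print(nm,u,np.round(onz("scene",u,168),1))
# expected hole R if organiser centred on tcp
a=np.radians(12.8);print("exp h3R",467.2+70*np.sin(a),-40.5-70*np.cos(a))
g=cv2.cvtColor(s3,cv2.COLOR_RGB2GRAY);print(cv2.cvtColor(s0,cv2.COLOR_RGB2GRAY)[252:272,240:258]);print(cv2.cvtColor(s0,cv2.COLOR_RGB2GRAY)[220:238,294:312])
E
```

```text
h0L [428.8 217.4] 5 [464.3 374.8  56. ]
h0R [374.  225.5] 6 [422.2 241.2  56. ]
h3R [244.7 224.7] 11 [ 486.9 -112.3  254.3]
pinL (302.6666666666667, 227.0) [456.2  25.2 168. ]
pinR (248.66666666666666, 260.0) [ 488.5 -111.9  168. ]
exp h3R 482.7083948333627 -108.76045480138943
[[ 89  87  87  87  87  88  87  88  91  93  91  90  89  89  90  88 109 159]
 [ 88  89  90  89  88  89  88  88  88  90  88  87  90  89  84 109 161 165]
 [ 89  90  90  91  91  92  91  90  87  89  86  86  85  84 108 158 163 162]
 [ 89  87  88  88  89  90  87  88  87  89  89  86  84 107 158 160 158 160]
 [ 87  87  88  88  88  89  89  86  87  88  85  84 108 162 165 162 158 158]
 [ 87  86  88  87  88  90  87  86  99  92  89 110 161 167 168 164 162 160]
 [ 86  86  87  87  89  90  92 116 146 134 131 163 166 165 165 164 162 161]
 [ 88  87  88  87  87  86  99 175 185 183 169 159 165 167 167 162 161 162]
 [ 89  88  85  85  85  87  73 153 168 166 115 118 160 164 163 158 157 160]
 [ 86  88  85  88  87  84  67  62  83  81  53  94 158 165 164 163 163 164]
 [ 84 112 102  97  90  83  76  60  59  55  45  95 159 167 167 165 162 16
[... 1329 characters left out ...]
159 156 159 160 160 157]
 [162 163 150 145 116  89  76  56  54  49  68 154 161 155 156 158 160 155]
 [156 150 115  89  79  81  64  63  55  53  69 154 158 155 156 158 154 153]
 [132  99  83  80  81  84  65  61  58  53  68 152 157 156 158 157 153 155]
 [133  60  68  83  84  84  66  60  58  54  66 137 151 157 160 161 161 157]
 [132  52  13  65  78  85  67  61  57  54  41  87 113 147 161 162 157 153]
 [130  53  18  19  42  74  78  65  61  60  55  77  77  99 142 152 158 157]
 [143  71  24  19  22  27  71  76  80  78  82  82  80  78  91 110 146 161]
 [164 124  74  37  23  24  21  51  76  84  83  81  82  81  77  86  98 141]
 [160 159 135 102  59  28  22  19  31  75  83  85  82  82  82  79  77  89]]
```

```bash
python3 - <<'E'
from h import *
f=lambda u,z:onz("scene",u,z)[:2]
L0,R0=f((428.8,217.4),53),f((374,225.5),53);print("h0 scene",L0,R0,(L0+R0)/2,np.linalg.norm(L0-R0))
pl,pr=f((302.1,226.6),168),f((248.5,259.2),168);d=pl-pr
print("pins scene",pl,pr,(pl+pr)/2,np.linalg.norm(d),np.degrees(np.arctan2(d[1],d[0]))-90)
h=f((244.7,224.7),251.3);print("h3R",h)
a=np.radians(12.8);ex=np.array([np.cos(a),np.sin(a)]);ey=np.array([-np.sin(a),np.cos(a)])
for n,v in(("scene pinR-holeR",pr-h),("top: pinmid-tcp",np.array([468.3,-41.3])-[467.2,-40.5])):print(n,v,"unit x,y:",v@ex,v@ey)
E
```

```text
h0 scene [461.70269834 377.67588128] [419.39036421 243.53759772] [440.54653127 310.6067395 ] 140.6535201723851
pins scene [454.49056023  24.86048219] [ 486.37124025 -111.18073822] [470.43090024 -43.16012802] 139.72684569815533 13.189021343928559
h3R [ 483.48977768 -110.95982566]
scene pinR-holeR [ 2.88146257 -0.22091257] unit x,y: 2.760913513150118 -0.8538064479199607
top: pinmid-tcp [ 1.1 -0.8] unit x,y: 0.8954254916405686 -1.0238228308258668
```

Request:
{"fn": "carry_out", "kwargs": {
  "rows": [
    [2.6,0.3,0,0.2],
    [2.6,0.3,-10,0.2],
    [2.6,0.3,-25,0.2],
    [2.6,0.3,-40,0.2],
    [2.6,0.3,-55,0.2],
    [2.6,0.3,-65,0.2],
    [2.6,0.3,-70,0.2],
    [2.6,0.3,-70,0.2],
    [2.6,0.3,-70,0.2],
    [2.6,0.3,-70,0.2]
  ]
}}

```text
time: 7.22
tool_pos: [470.5, -39.4, 195.5]
tcp_rot: [2.313, 1.569, 2.541]
contact_force: [-0.1, 0.2, -0.8]
grip_width: 11.9
```

```bash
python3 - <<'E'
from h import *
o=get_obs();print(o['time'],o['tool_pos'],np.degrees(o['tcp_rot'][2]-o['tcp_rot'][0]),o['contact_force'],o['moment'])
t=capture("top");s=capture("scene")
cv2.imwrite("pics/scene4.png",cv2.cvtColor(s,cv2.COLOR_RGB2BGR))
f=lambda i,x,y,w,h,k:cv2.resize(i[y:y+h,x:x+w],None,fx=k,fy=k,interpolation=cv2.INTER_CUBIC)
cv2.imwrite("pics/c4.png",cv2.cvtColor(f(s,225,190,130,100,6),cv2.COLOR_RGB2BGR))
E
```

```text
7.2167 [470.5362299  -39.42166985 195.53118785] 13.096356718016573 [-0.05440215  0.15930112 -0.80166485] [-0.04646072 -0.1028579  -0.05823618]
```

View pics/c4.png

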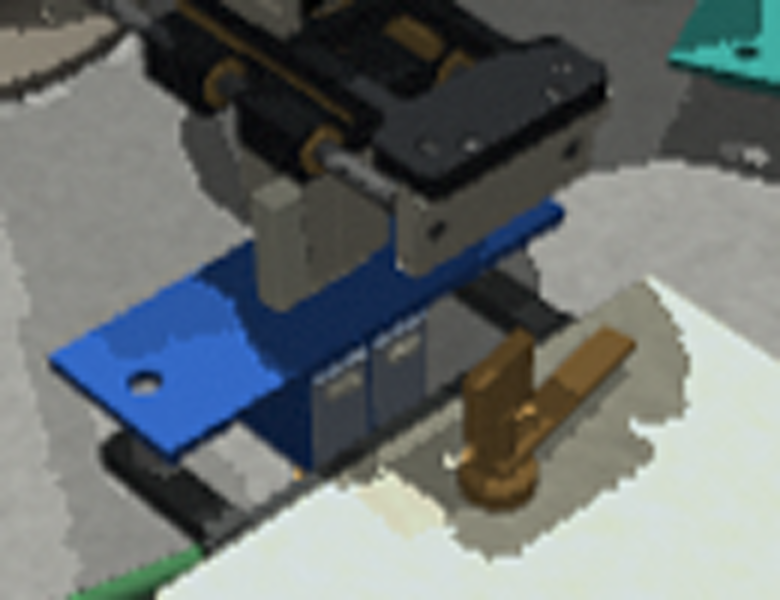

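The right hole is now at crop (146,381), about pixel (248.9,253.1), just above pin R, with the box between the arms. I'll measure the remaining offset.

```bash
python3 - <<'E'
from h import *
s=cv2.cvtColor(cv2.imread("pics/scene4.png"),cv2.COLOR_BGR2RGB)
m=255-cv2.inRange(cv2.cvtColor(s,cv2.COLOR_RGB2HSV)[246:260,241:257],(105,120,0),(130,255,255))
k,l,st,c=cv2.connectedComponentsWithStats(m);print([(st[i,4],c[i]+[241,246]) for i in range(1,k)])
i=min(range(1,k),key=lambda i:np.hypot(*(c[i]-8)));u=c[i]+[241,246]
h=onz("scene",u,182.6)[:2];v=np.array([486.37,-111.18])-h
a=np.radians(13);print(h,v,"unit",v@[np.cos(a),np.sin(a)],v@[-np.sin(a),np.cos(a)])
E
```

```text
[(np.int32(11), array([248.36363636, 253.90909091])), (np.int32(6), array([241.66666667, 258.33333333]))]
[ 487.54481708 -110.91422756] [-1.17481708 -0.26577244] unit -1.20449238435714 0.005315631475659334
```

Request:
{"fn": "carry_out", "kwargs": {
  "rows": [
    [-0.3,-0.3,-4,0],
    [-0.3,-0.3,-7,0],
    [-0.3,-0.3,-9,0],
    [-0.3,-0.3,-11,0],
    [-0.3,-0.3,-12,0],
    [-0.3,-0.3,-13,0],
    [-0.3,-0.3,-13,0]
  ]
}}

```text
time: 7.9
tool_pos: [470.1, -40.0, 183.2]
tcp_rot: [2.349, 1.57, 2.577]
contact_force: [-2.8, 0.0, 5.7]
grip_width: 11.7
```

```bash
python3 -c "
from h import *
o=get_obs();print(o['tool_pos'],o['contact_force'],o['moment'],np.degrees(o['tcp_rot'][2]-o['tcp_rot'][0]))"
```

```text
[470.14427058 -39.98904679 183.15243724] [-2.79905658  0.03788704  5.72220685] [ 0.04183704  0.45100516 -0.031748  ] 13.07705210130148
```

Request:
{"fn": "carry_out", "kwargs": {
  "rows": [
    [-0.8,-0.2,0,0],
    [-0.8,-0.2,0,0],
    [-0.8,-0.2,-0.5,0],
    [-0.8,-0.2,-1,0],
    [-0.8,-0.2,-1,0]
  ]
}}

```text
time: 8.32
tool_pos: [469.2, -40.2, 181.8]
tcp_rot: [2.49, 1.569, 2.718]
contact_force: [-0.4, -0.8, -0.6]
grip_width: 12.3
```

```bash
python3 -c "
from h import *
o=get_obs();print(o['tool_pos'],o['contact_force'],o['moment'],np.degrees(o['tcp_rot'][2]-o['tcp_rot'][0]))"
```

```text
[469.17775059 -40.17788048 181.80146445] [-0.44246067 -0.84180865 -0.62301918] [-0.0283908  -0.13418577 -0.0480171 ] 13.074667578389219
```

The force is gone and the plate is now about 2 mm below the tip level. I'll keep going down in small steps.

Request:
{"fn": "carry_out", "kwargs": {
  "rows": [
    [0,0,-0.7,0],
    [0,0,-1.4,0],
    [0,0,-2,0],
    [0,0,-2.7,0],
    [0,0,-3.3,0],
    [0,0,-4,0],
    [0,0,-4,0]
  ]
}}

```text
time: 8.9
tool_pos: [469.1, -40.2, 177.7]
tcp_rot: [2.517, 1.569, 2.745]
contact_force: [0.1, 0.7, -1.0]
grip_width: 11.6
```

```bash
python3 -c "
from h import *
o=get_obs();print(o['tool_pos'],o['contact_force'],o['moment'],np.degrees(o['tcp_rot'][2]-o['tcp_rot'][0]))"
```

```text
[469.1110395  -40.16779863 177.66212798] [ 0.14745597  0.66749993 -0.95844051] [-0.00800706 -0.08709425  0.01562294] 13.075507779554025
```

Request:
{"fn": "carry_out", "kwargs": {
  "rows": [
    [0,0,-1,0],
    [0,0,-2,0],
    [0,0,-3,0],
    [0,0,-4,0],
    [0,0,-5,0],
    [0,0,-6,0],
    [0,0,-7,0],
    [0,0,-8,0],
    [0,0,-9,0],
    [0,0,-10,0],
    [0,0,-10,0]
  ]
}}

```text
time: 9.82
tool_pos: [469.0, -40.1, 167.4]
tcp_rot: [2.542, 1.569, 2.77]
contact_force: [0.3, -0.2, -1.5]
grip_width: 12.0
```

Request:
{"fn": "carry_out", "kwargs": {
  "rows": [
    [0,0,-0.5,0],
    [0,0,-1,0],
    [0,0,-1.5,0],
    [0,0,-2,0],
    [0,0,-2,0]
  ]
}}

```text
time: 10.23
tool_pos: [469.0, -40.2, 165.9]
tcp_rot: [2.516, 1.569, 2.744]
contact_force: [-1.3, 0.3, 3.6]
grip_width: 12.0
```

```bash
python3 -c "
from h import *
o=get_obs();print(o['tool_pos'],o['contact_force'],o['moment'],np.degrees(o['tcp_rot'][2]-o['tcp_rot'][0]))"
```

```text
[469.04452902 -40.15527866 165.86203581] [-1.33788244  0.26404872  3.57204409] [0.08909967 0.16455312 0.00124042] 13.074193286391205
```

Seated: TCP z is 165.9, exactly what the grasp geometry predicts, with about 4 N on the arms. I'll release and rise, then check.

Request:
{"fn": "carry_out", "kwargs": {
  "rows": [
    [0,0,0,0],
    [0,0,0,0],
    [0,0,0,0],
    [0,0,0,0],
    [0,0,0,0]
  ],
  "hand": 40
}}

```text
time: 10.65
tool_pos: [469.1, -40.1, 165.8]
tcp_rot: [2.516, 1.569, 2.744]
contact_force: [-0.1, 0.3, -0.1]
grip_width: 38.4
```

Request:
{"fn": "carry_out", "kwargs": {
  "rows": [
    [0,0,10,0],
    [0,0,35,0],
    [0,0,65,0],
    [0,0,95,0],
    [-5,-30,120,0],
    [-10,-65,135,0],
    [-15,-100,140,0],
    [-20,-135,140,0],
    [-25,-170,140,0],
    [-30,-200,140,0],
    [-30,-200,140,0]
  ]
}}

```text
time: 11.57
tool_pos: [438.0, -244.9, 305.2]
tcp_rot: [-3.006, 1.568, -2.782]
contact_force: [-1.0, -0.5, -0.2]
grip_width: 39.6
```

```bash
python3 - <<'E'
from h import *
o=get_obs();print(o['time'],o['tool_pos'],np.degrees(o['tcp_rot'][2]-o['tcp_rot'][0]),o['contact_force'])
t=capture("top");s=capture("scene")
for n,i in(("top5",t),("scene5",s)):cv2.imwrite(f"pics/{n}.png",cv2.cvtColor(i,cv2.COLOR_RGB2BGR))
f=lambda i,x,y,w,h,k:cv2.resize(i[y:y+h,x:x+w],None,fx=k,fy=k,interpolation=cv2.INTER_CUBIC)
cv2.imwrite("pics/c5.png",cv2.cvtColor(np.hstack([f(t,290,165,100,100,4),f(s,235,200,100,100,4)]),cv2.COLOR_RGB2BGR))
for n,i,b in(("top",t,(290,165,390,230)),("scene",s,(280,225,345,285))):
    for q in blobs(n,(8,120,40),(30,255,255),b,i):print(n,q)
E
```

```text
11.5667 [ 438.02429696 -244.91247934  305.22554019] 12.80641311149514 [-1.00146503 -0.50678354 -0.16768278]
top (np.int32(304), array([328.52631579, 201.11184211]), ((37.90000915527344, 37.30000305175781), (11.180339813232422, 45.16857147216797), 63.43495178222656))
scene (np.int32(416), array([311.91826923, 258.18509615]), ((31.740703582763672, 31.26367950439453), (19.78008270263672, 36.384765625), 34.21570587158203))
```

View pics/c5.png

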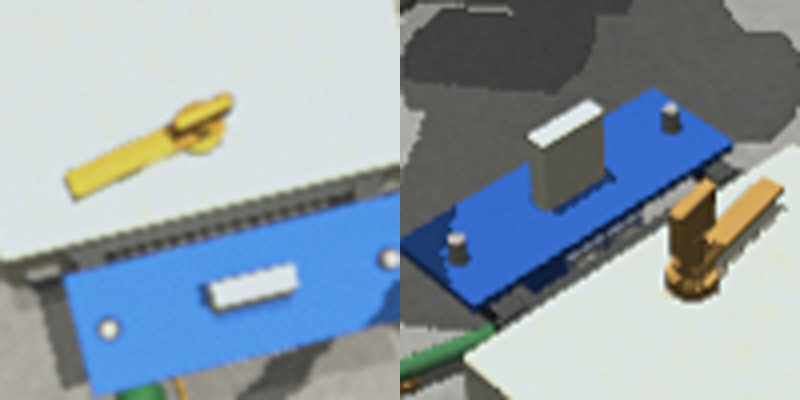

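Both pins stand through the holes, seen at (109,328) and (390,260) in the left crop, and the plate lies flat on the arms. The key bow's top is centred at about (203,114) in the left crop and (693,198) in the right, with the blade along about 26° in the picture.

```bash
python3 - <<'E'
from h import *
T=lambda x,y:((x+.5)/4-.5+290,(y+.5)/4-.5+165)
S=lambda x,y:((x-399.5)/4-.5+235,(y+.5)/4-.5+200)
a,b=T(203,114),S(693,199)
print("bow",tri(a,b),onz("top",a,206),onz("scene",b,206))
for nm,p,q in(("pinL",T(109,327),S(671,107)),("pinR",T(389,257),S(457,239)),("fin",T(253,286),S(565,123))):
    z=201 if nm=="fin" else 168;print(nm,tri(p,q),onz("top",p,z),onz("scene",q,z))
e=lambda p,q,z:(lambda d:np.degrees(np.arctan2(d[1],d[0]))-90)(onz("top",p,z)-onz("top",q,z))
print("blade ang",e(T(65,178),T(165,125),165),e(T(78,198),T(185,150),165),"bow",e(T(175,133),T(232,97),206))
E
```

```text
bow (array([549.585803  , -18.23034155, 200.61625823]), np.float64(0.7168649354422776)) [548.49353322 -18.29405274 206.        ] [554.75444341 -20.90169496 206.        ]
pinL (array([452.72725415,  26.84243928, 166.48735434]), np.float64(0.5432583829451869)) [452.74104023  27.08597411 168.        ] [454.15705982  25.70172286 168.        ]
pinR (array([ 484.15551904, -108.8474179 ,  164.5839636 ]), np.float64(1.3203329296542492)) [ 484.07709472 -107.81540199  168.        ] [ 487.16234048 -110.77696194  168.        ]
fin (array([468.26825526, -40.97071196, 196.4520003 ]), np.float64(1.3596657949679973)) [468.15054656 -40.06121515 201.        ] [472.71057798 -43.92186283 201.        ]
blade ang 27.140716330053152 23.334127000147546 bow 31.493540555900637
```

Request:
{"fn": "carry_out", "kwargs": {
  "rows": [
    [8,16,0,1],
    [24,48,0,3],
    [40,80,0,5],
    [56,112,0,7],
    [72,144,0,9],
    [88,176,-5,11],
    [102,205,-15,12.5],
    [111,222,-30,12.5],
    [113,227,-50,12.5],
    [113,227,-65,12.5],
    [113,227,-70,12.5],
    [113,227,-70,12.5],
    [113,227,-70,12.5]
  ]
}}

```text
time: 12.75
tool_pos: [551.8, -13.3, 236.1]
tcp_rot: [2.213, 1.569, 2.658]
contact_force: [0.4, 0.2, 0.8]
grip_width: 40.0
```

```bash
python3 - <<'E'
from h import *
o=get_obs();print(o['time'],o['tool_pos'],np.degrees(o['tcp_rot'][2]-o['tcp_rot'][0]),o['contact_force'])
s=capture("scene")
f=lambda i,x,y,w,h,k:cv2.resize(i[y:y+h,x:x+w],None,fx=k,fy=k,interpolation=cv2.INTER_CUBIC)
cv2.imwrite("pics/c6.png",cv2.cvtColor(f(s,230,150,150,130,4),cv2.COLOR_RGB2BGR))
E
```

```text
12.75 [551.75916872 -13.32579331 236.09402954] 25.4708636018201 [0.36327938 0.19236032 0.76030968]
```

View pics/c6.png

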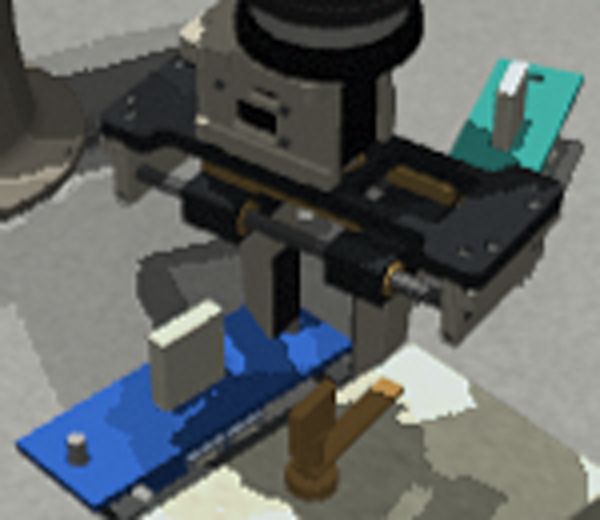

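The fingers are above the bow, the blade is clear and the organiser is still seated. Correcting y by -4.6 mm and going down.

Request:
{"fn": "carry_out", "kwargs": {
  "rows": [
    [-0.8,-4.6,0,0],
    [-0.8,-4.6,0,0],
    [-0.8,-4.6,-10,0],
    [-0.8,-4.6,-25,0],
    [-0.8,-4.6,-40,0],
    [-0.8,-4.6,-50,0],
    [-0.8,-4.6,-57,0],
    [-0.8,-4.6,-60,0],
    [-0.8,-4.6,-60,0],
    [-0.8,-4.6,-60,0]
  ]
}}

```text
time: 13.63
tool_pos: [551.6, -18.4, 176.9]
tcp_rot: [1.32, 1.57, 1.764]
contact_force: [0.1, 0.5, 0.5]
grip_width: 39.8
```

Request:
{"fn": "carry_out", "kwargs": {
  "rows": [
    [0,0,0,0],
    [0,0,0,0],
    [0,0,0,0],
    [0,0,0,0],
    [0,0,0,0],
    [0,0,0,0],
    [0,0,0,0]
  ],
  "hand": 0
}}

```text
time: 14.22
tool_pos: [551.0, -18.6, 177.1]
tcp_rot: [2.481, 1.57, 2.925]
contact_force: [-3.7, -2.5, 3.3]
grip_width: 9.8
```

```bash
python3 -c "
from h import *
o=get_obs();print(o['time'],o['tool_pos'],o['contact_force'],o['moment'],np.degrees(o['tcp_rot'][2]-o['tcp_rot'][0]))"
```

```text
14.2167 [551.04536217 -18.63958816 177.12500089] [-3.72847151 -2.45266355  3.34049606] [-0.34240594  0.55838333  0.07076226] 25.43602321164064
```

Request:
{"fn": "carry_out", "kwargs": {
  "rows": [
    [-0.5,-0.2,0,1],
    [-0.5,-0.2,0,2],
    [-0.5,-0.2,0,3],
    [-0.5,-0.2,0,4],
    [-0.5,-0.2,0,4],
    [-0.5,-0.2,0,4]
  ]
}}

```text
time: 14.72
tool_pos: [550.9, -18.7, 177.2]
tcp_rot: [1.975, 1.57, 2.489]
contact_force: [1.9, 0.5, 1.4]
grip_width: 9.8
```

```bash
python3 -c "
from h import *
o=get_obs();print(o['time'],o['tool_pos'],o['contact_force'],o['moment'],np.degrees(o['tcp_rot'][2]-o['tcp_rot'][0]),o['grip_width'])"
```

```text
14.7167 [550.90302247 -18.74244105 177.18285999] [1.89405595 0.47797615 1.40858958] [ 0.12822923 -0.38375268 -0.03703259] 29.445355175832173 9.845787871757038
```

Request:
{"fn": "carry_out", "kwargs": {
  "rows": [
    [0,0,0,2],
    [0,0,0,5],
    [0,0,0,9],
    [0,0,0,13],
    [0,0,0,17],
    [0,0,0,21],
    [0,0,0,25],
    [0,0,0,28],
    [0,0,0,30],
    [0,0,0,30]
  ]
}}

```text
time: 15.55
tool_pos: [550.6, -19.1, 177.1]
tcp_rot: [2.496, 1.569, -2.748]
contact_force: [-1.1, -1.3, 0.6]
grip_width: 9.9
```

```bash
python3 -c "
from h import *
o=get_obs();print(o['time'],o['tool_pos'],o['contact_force'],o['moment'],np.degrees(o['tcp_rot'][2]-o['tcp_rot'][0]),o['grip_width'])"
```

```text
15.55 [550.567275   -19.07934918 177.13968696] [-1.12408507 -1.31727049  0.62250987] [-0.26161638  0.06080946 -0.05189412] -300.4908080901651 9.949407407061116
```

Request:
{"fn": "carry_out", "kwargs": {
  "rows": [
    [0,0,0,2],
    [0,0,0,5],
    [0,0,0,9],
    [0,0,0,13],
    [0,0,0,17],
    [0,0,0,21],
    [0,0,0,25],
    [0,0,0,29],
    [0,0,0,33],
    [0,0,0,36],
    [0,0,0,38],
    [0,0,0,38]
  ]
}}

```text
time: 16.55
tool_pos: [550.4, -19.7, 177.1]
tcp_rot: [2.556, 1.568, -2.025]
contact_force: [-0.4, -3.3, 0.4]
grip_width: 10.2
```

```bash
python3 - <<'E'
from h import *
o=get_obs();print(o['time'],o['tool_pos'],o['contact_force'],o['moment'],np.degrees(o['tcp_rot'][2]-o['tcp_rot'][0])%360,o['grip_width'])
s=capture("scene")
f=lambda i,x,y,w,h,k:cv2.resize(i[y:y+h,x:x+w],None,fx=k,fy=k,interpolation=cv2.INTER_CUBIC)
cv2.imwrite("pics/c7.png",cv2.cvtColor(f(s,230,170,150,120,4),cv2.COLOR_RGB2BGR))
E
```

```text
16.55 [550.40947815 -19.65745447 177.13310867] [-0.44106288 -3.26799483  0.40775987] [-0.53910749  0.01525011 -0.08302467] 97.50675900733165 10.182307841713524
```

View pics/c7.png

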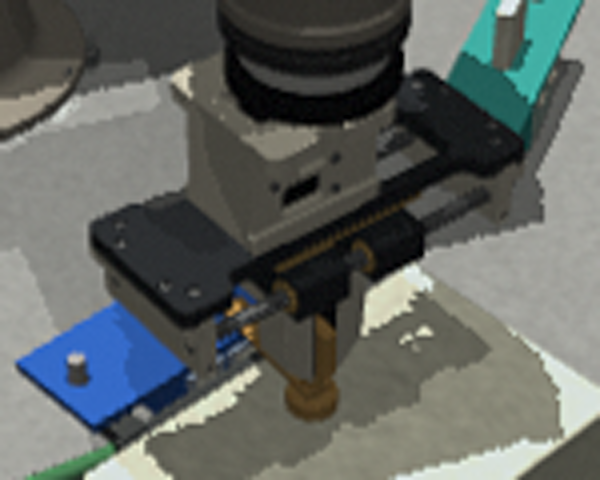

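The key has turned with the fingers and the blade has left +y. I'll push on gently until the moment shows the stop.

Request:
{"fn": "carry_out", "kwargs": {
  "rows": [
    [0,-0.4,0,1],
    [0,-0.4,0,2],
    [0,-0.4,0,3],
    [0,-0.4,0,4],
    [0,-0.4,0,4]
  ]
}}

```text
time: 17.02
tool_pos: [550.4, -19.8, 177.2]
tcp_rot: [2.52, 1.569, -1.992]
contact_force: [-0.1, 0.8, 1.5]
grip_width: 9.6
```

```bash
python3 -c "
from h import *
o=get_obs();print(o['time'],o['tool_pos'],o['contact_force'],o['moment'],np.degrees(o['tcp_rot'][2]-o['tcp_rot'][0])%360,o['grip_width'])"
```

```text
17.0167 [550.40548748 -19.84035856 177.15567478] [-0.12016201  0.8301249   1.51920374] [ 0.21557172 -0.09112687 -0.02531066] 101.47833454579427 9.565810291255104
```

Request:
{"fn": "carry_out", "kwargs": {
  "rows": [
    [0,-0.2,0,1],
    [0,-0.2,0,2],
    [0,-0.2,0,3],
    [0,-0.2,0,3]
  ]
}}

```text
time: 17.35
tool_pos: [550.4, -19.9, 177.2]
tcp_rot: [2.511, 1.569, -1.947]
contact_force: [-0.8, 1.0, 0.7]
grip_width: 10.0
```

```bash
python3 -c "
from h import *
o=get_obs();print(o['time'],o['tool_pos'],o['contact_force'],o['moment'],np.degrees(o['tcp_rot'][2]-o['tcp_rot'][0])%360,o['grip_width'])"
```

```text
17.35 [550.43506852 -19.90676618 177.16711195] [-0.75119893  0.98259345  0.67887487] [ 0.23540303 -0.10939168 -0.02668997] 104.56275615842324 9.990998827685965
```

Request:
{"fn": "carry_out", "kwargs": {
  "rows": [
    [0,0,0,1],
    [0,0,0,2],
    [0,0,0,3],
    [0,0,0,4],
    [0,0,0,4]
  ]
}}

```text
time: 17.77
tool_pos: [550.4, -19.9, 177.2]
tcp_rot: [2.529, 1.569, -1.858]
contact_force: [-0.6, 1.1, 0.7]
grip_width: 10.1
```

```bash
python3 -c "
from h import *
o=get_obs();print(o['time'],o['tool_pos'],o['contact_force'],o['moment'],np.degrees(o['tcp_rot'][2]-o['tcp_rot'][0])%360,o['grip_width'])"
```

```text
17.7667 [550.44895852 -19.90931188 177.16198051] [-0.59716334  1.05689376  0.70303271] [ 0.10690561 -0.05501684 -0.08851613] 108.6391518020566 10.1141595843849
```

Request:
{"fn": "carry_out", "kwargs": {
  "rows": [
    [0,0,0,1],
    [0,0,0,2],
    [0,0,0,3],
    [0,0,0,4],
    [0,0,0,4]
  ]
}}

```text
time: 18.18
tool_pos: [550.6, -19.9, 177.2]
tcp_rot: [2.744, 1.569, -1.572]
contact_force: [0.8, 0.6, 0.8]
grip_width: 10.0
```

```bash
python3 -c "
from h import *
o=get_obs();print(o['time'],o['tool_pos'],o['contact_force'],o['moment'],np.degrees(o['tcp_rot'][2]-o['tcp_rot'][0])%360,o['grip_width'])"
```

```text
18.1833 [550.63671961 -19.8917507  177.18101581] [0.84398145 0.59649284 0.7672623 ] [ 0.23929311 -0.20521879 -0.32823912] 112.70649732486118 10.002385384040558
```

Request:
{"fn": "carry_out", "kwargs": {
  "rows": [
    [0,0,0,1],
    [0,0,0,2],
    [0,0,0,3],
    [0,0,0,3]
  ]
}}

```text
time: 18.52
tool_pos: [550.8, -19.8, 177.1]
tcp_rot: [2.905, 1.569, -1.357]
contact_force: [1.0, 1.2, 1.3]
grip_width: 11.0
```

```bash
python3 -c "
from h import *
o=get_obs();print(o['time'],o['tool_pos'],o['contact_force'],o['moment'],np.degrees(o['tcp_rot'][2]-o['tcp_rot'][0])%360,o['grip_width'])"
```

```text
18.5167 [550.75461101 -19.83325202 177.13796234] [1.02331274 1.21278772 1.32426069] [ 0.23677624 -0.32848248 -0.55250735] 115.76610468394225 11.022692224201919
```

The moment is now −0.55 N m against 0.06 of friction, and the pads are spreading on the bow, so this is the stop. I'll release, rise and check.

Request:
{"fn": "carry_out", "kwargs": {
  "rows": [
    [0,0,0,0],
    [0,0,0,0],
    [0,0,0,0],
    [0,0,0,0],
    [0,0,0,0],
    [0,0,0,0]
  ],
  "hand": 40
}}

```text
time: 19.02
tool_pos: [550.7, -19.8, 177.1]
tcp_rot: [2.819, 1.569, -1.443]
contact_force: [0.9, -0.1, 0.2]
grip_width: 39.4
```

Request:
{"fn": "carry_out", "kwargs": {
  "rows": [
    [0,0,10,0],
    [0,0,30,0],
    [0,0,60,0],
    [0,0,90,0],
    [-5,-20,110,0],
    [-15,-50,120,0],
    [-30,-85,125,0],
    [-45,-120,125,0],
    [-60,-155,125,0],
    [-75,-190,125,0],
    [-90,-220,125,0],
    [-90,-230,125,0],
    [-90,-230,125,0],
    [-90,-230,125,0]
  ]
}}

```text
time: 20.18
tool_pos: [460.9, -249.7, 302.5]
tcp_rot: [-3.052, 1.569, -1.033]
contact_force: [-0.1, 0.1, 0.2]
grip_width: 39.8
```

```bash
python3 - <<'E'
from h import *
o=get_obs();print(o['time'],o['tool_pos'],o['contact_force'],o['grip_width'])
t=capture("top");s=capture("scene")
f=lambda i,x,y,w,h,k:cv2.resize(i[y:y+h,x:x+w],None,fx=k,fy=k,interpolation=cv2.INTER_CUBIC)
cv2.imwrite("pics/c8.png",cv2.cvtColor(np.hstack([f(t,255,130,133,150,3),f(s,225,190,133,150,3)]),cv2.COLOR_RGB2BGR))
u=lambda x,y:((x+.5)/3-.5+255,(y+.5)/3-.5+130)
for q in blobs("top",(15,120,40),(30,255,255),(290,165,390,265),t):print(q)
cv2.imwrite("pics/top8.png",cv2.cvtColor(t,cv2.COLOR_RGB2BGR));cv2.imwrite("pics/scene8.png",cv2.cvtColor(s,cv2.COLOR_RGB2BGR))
E
```

```text
20.1833 [ 460.89955286 -249.69240804  302.51175085] [-0.13461442  0.0686383   0.19905305] 39.83191350769137
(np.int32(313), array([342.16613419, 207.514377  ]), ((53.08853530883789, 42.81703567504883), (44.55561447143555, 11.37502670288086), 70.82099914550781))
(np.int32(7), array([334.85714286, 262.14285714]), ((44.85000228881836, 97.05000305175781), (4.427187919616699, 0.9486832022666931), 71.56504821777344))
```

View pics/c8.png

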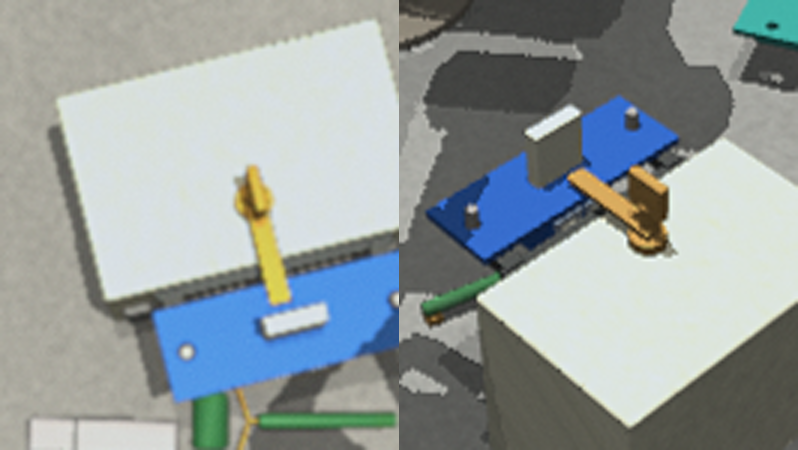

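The blade runs from (254,205) to (280,300) in the left crop. That is parallel to the unit's sides and the plate's end edge, and it lies over the plate. Both pins still show through the holes, and the roller and tweezer case are at the same pixels as at the start. Handing in.

```bash
python3 - <<'E'
from h import *
u=lambda x,y:((x+.5)/3-.5+255,(y+.5)/3-.5+130)
e=lambda p,q,z:(lambda d:np.degrees(np.arctan2(d[1],d[0])))(onz("top",u(*p),z)-onz("top",u(*q),z))
print("blade",e((254,222),(270,303),165),e((272,218),(290,298),165),"plate end",e((153,310),(175,402),156))
a,b=(cv2.imread(f"pics/top{i}.png").astype(int) for i in(0,8))
for n,(x,y) in dict(jar=(210,153),rollon=(459,150),cup=(482,267),case=(289,275),roller=(353,269),green=(130,174),turq=(185,347)).items():
    print(n,np.abs(a-b)[y-15:y+16,x-15:x+16].mean().round(1))
print(close_job())
E
```

```text
blade 9.884755185649643 11.329967520568657 plate end 12.468158741025329
jar 9.7
rollon 8.3
cup 34.8
case 10.8
roller 42.3
green 7.4
turq 9.6
the job is handed in; nothing more can be done
None
```

The blue organiser is hung on both pins and sits fully down on the bracket arms. The brass key is turned to its closed stop and released, and the job is handed in at about 20 s of the 72 s.

- **Hanging:** Feeling for the pins met about 6 N at the tips. A shift of under 1 mm freed it, and it slid down without force. At the bottom the tool height was 165.9 mm, exactly where the grasp said it should be, with about 4 N of contact. After release, both pins show through the holes and the plate lies flat.
- **Key:** I turned it until the moment rose to 0.55 N m, against 0.06 N m of friction, which I take as the stop. In the last picture the blade lies over the plate. A rough pixel reading puts the blade at 9.9–11.3° against the plate end's 12.5°. That is 1 to 2.5° apart, about the accuracy of reading edges off the picture.
- **Grip on the bow:** The jaws closed at about 10 mm on the 8 mm bow, so they sat slightly askew. I pushed about 13° past the expected jaw angle before the stop showed.
- **Other objects:** The before-and-after difference is low (7–11) for the jar, roll-on bottle, tweezer case and both look-alikes. It is high for the cup (35) and the roller (42), and I did not confirm why; arm, shadow or organiser now in view there would explain it. The roller's head is at the same pixels as before. I did not check the cup separately, but no contact was measured near it.

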